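# Fit the keyed shaft into the pulley hub and hold it home

## Robot

A 7-joint arm with a two-finger parallel gripper is mounted at the origin on the work surface; the furniture and walls round the work are solid. World frame = base frame: x ahead of the robot, y to its left, z up, the work surface at z = 0. Lengths are in m, angles in rad, forces in N, time in s.
With the tool pointing down it reaches from about 0.425 to 0.925 m from the base axis. Payload 6.8 kg.
Tool frame: the origin (TCP) lies midway between the tips of the shut fingers; the grasp point (between the pads) lies r.grasp_offset behind it (r.grasp_offset is the distance from the TCP to the grasp point, in m); z points along the fingers, y is the direction in which the jaws open and shut (so a half turn about z gives the same grasp; the last joint's range is limited). The gripper opens to 85 mm and grips with 20 to 120 N. Pads are 22 mm wide; open, the fingers measure 114 mm over their backs; the gripper's body (76 mm by 85 mm) begins 54 mm behind the grasp point. The pads swing forward as they close: fully open they stand 13 mm farther back than shut.
Start: joints at [-1.21, 0.477, 0.022, 1.555, -0.011, 1.109, -0.083], TCP at [0.305, 0.602, 0.231] pointing down, gripper open.
Joint ranges: [-2.96, 2.96], [-0.34, 2.1], [-1.41, 1.46], [0.24, 2.44], [-1.37, 4.51], [0.17, 1.92], [-2.96, 2.96]. Speed limits (rad/s): [2.39, 2.39, 3.14, 3.14, 3.14, 3.14, 3.14].

## Interface

Orientations are given as a rotation vector (axis times angle).
In Python, from bench import r gives the robot as it stands. The module is installed in compiled form; this text tells all that it offers.
- The arm moves only by the tool send_rows, never from a script. Its argument "moves" is one flat list of numbers, 4 for each row, row after row: the shift along the tool's x, y, z in mm, then the turn about the tool's z in degrees. A call has 1 to 8 rows; each row is the pose to reach, as a shift and turn from the pose commanded when the call began, along the tool's axes at that moment; what a row does not reach only later rows make up. A row lasts 1/8 s, in which the tool goes at most 62.5 mm and 10.7 degrees, less where a joint would pass 70% of its speed; a pose out of reach is approached as far as the arm can. A call with a gripper value outside its range is refused whole. "hand" is the closure, from 0 (fully open) to 1 (shut), set as the call begins (left out, the last holds). The fingers move at their own pace and stop on an object; "newtons" is the grip in N (left out, the last holds). Time passes only in rows, so rows that repeat a pose let the fingers close. It gives the time, the measured TCP pose, the force and the opening at its end, in the units of the state.
- r.get_obs(): the state, without advancing time (a new reading comes with each control period).
- r.grab_frame(name): name is "scene" or "top"; returns a dict with "img" (400x640x3 uint8, red, green, blue), "mtx" (3x3 intrinsics, pixels), "world_to_cam" (4x4, takes a point from world to camera coordinates). Camera axes: x right, y up, looking along -z (the intrinsics and any distortion apply to the point x, -y, -z); pixel columns grow to the right and rows downward; lengths in m; the calibration is good to about 2 mm. A picture is of the moment at which its call begins. There is no depth.
- r.hand_in(): hands the job in, once; it reports no verdict.
The state is a dict: "clock": time; "joints": joint angles; "qvel": joint speeds; "tau": joint torques, N m; "tcp_pos": TCP position; "orientation": TCP orientation; "contact_force": force on the tool from outside, world axes, zero at the start; "moment": the same for the moment, N m; "grip_width": finger opening in m.
Only numpy, scipy, OpenCV 4.12 (cv2) and the standard library are available. Lean on these libraries where they do the work, as an engineer would, in place of code of your own. Each camera call takes 0.05 s, during which the arm holds its last target.

## Task

Swing the fixture's hold-down lever up and back so that it stays clear of the pulley hub's bore. Then take the keyed shaft from its wooden stand by its squared upper end, put it into the bore from above, turning it until its key slips into the keyway, and push on against the spring until the shaft's collar sits fully home on the hub. Finish still gripping the shaft by its squared end and pressing it home: do not let go, because the spring would push it out again.

Things in the scene. Friction and masses are not known exactly. Their poses are not given: they have to be found in the camera images.
- lever_knob (a point): Grip pin at the free end of the hold-down lever: a black cylinder 14 mm in diameter, 24 mm long, lying across the lever (along the pivot's y axis); this point is its centre, 86 mm from the pivot. The lever is a dark steel bar 10 mm wide, 9 mm thick; under it, 50 mm from the pivot, a rubber pad 34 mm across covers the bore.
- lever_pivot (a point): Centre of the lever's pivot pin on the small head of the grey fixture (fixed to the bench, base plate 128 x 104 x 15 mm), 81 mm above the bench, 50 mm behind the bore axis. x axis: level, from the bore axis to the pivot; y axis: along the pivot pin; z up. The head is 34 mm wide (pivot pin 42 mm) and its top 93 mm above the bench.
- lever (a joint): Angle of the hold-down lever in rad: 0 = down and level, pad over the bore; 1.57 = upright; 2.3 = stop, leaning back. Friction keeps it where it is left; about 1 N at the pin moves it.
- bore_mouth (a point): Centre of the bore's mouth in the upper face of the steel pulley hub on the fixture, 65 mm above the bench. z up along the bore; x points from the bore axis to the keyway. Bore diameter 26 mm; keyway 11 mm wide, reaching 19 mm from the axis, open at the top, as deep as the bore; hub 58 mm across, 46 mm high. The hub does not turn under the shaft.
- plunger (a joint): Travel in m of the spring plunger (brass, 18 mm across) inside the bore: 0 = up, its top 20 mm below the hub face; 0.020 when the shaft is fully home, stop at 0.023. It pushes up with about 6.5 N at 0 and 11.5 N at 0.020, more than the shaft's weight.
- shaft: Loose steel shaft, 100 mm long, 0.28 kg, upright in the stand. Origin: centre of its foot; z up the shaft, x towards the key. From the foot: round, 24 mm diameter, to 40 mm (foot chamfered), with a key from 14 to 38 mm, 8 mm wide, reaching 17 mm from the axis; collar 38 mm across, 40 to 48 mm; squared end 20 x 20 mm, flats square to x and y, 48 to 100 mm. Home: collar on the hub face.
- shaft_grip (a point): Point on the shaft's axis 80 mm above its foot, in the middle of the part of the squared end to grip; same axes as the shaft. 40 mm above the hub face when the shaft is home. On top of the collar, right above the key, a small dark witness pin (6 mm across, 15 mm from the axis) shows from above which side the key is on.
- stand: Wooden block 66 x 66 x 40 mm fixed to the bench, origin at the centre of its underside; its upright blind hole, 39 mm across and 30 mm deep (floor 10 mm above the bench), holds the lower end of the shaft.
There are look-alikes about, which are no part of the job. Leave any blue or red look-alike of the shaft alone.

How it is judged:
By the outcome, as a careful person would: the job done as asked, in the order asked, and still so for the second after the job is handed in, while the arm keeps its last pose, push and grip.
It also fails if it takes over 58 s, if anything falls off the work surface, if the arm or the gripper's body presses on something with over 40 N, if the wrist force passes 120 N, or if a joint passes its speed limit or range.

## Working session

There is one attempt and no reset: what is moved stays moved. The work goes in short steps, Python scripts to look and compute and a tool call to move; the robot and the scene stay as the last step left them, time stands still between calls to the robot, and variables do not carry over. Pictures are saved under pics/ and viewed, and the job is handed in when it is done.

Besides the shell and the picture viewer there is one more tool, called after "Request:" as name(argument=value, ...), one argument or row to a line, values as JSON. send_rows: Moves the arm, as the interface text tells. Its arguments: {"type":"object","properties":{"moves":{"type":"array"},"hand":{"type":"number"},"newtons":{"type":"number"}},"required":["moves"]}

```bash
mkdir -p pics; python3 - <<'E'
from bench import r
import cv2, json, numpy as np
o=r.get_obs(); print({k:np.round(v,3) for k,v in o.items()}, r.grasp_offset)
for n in("scene","top"):
    f=r.grab_frame(n); cv2.imwrite(f"pics/{n}0.png",f["img"][:,:,::-1]); print(n,np.round(f["mtx"],1),np.round(f["world_to_cam"],4),[k for k in f])
E
```

```text
{'clock': np.float64(0.0), 'joints': array([-1.21 ,  0.478,  0.022,  1.556, -0.012,  1.109, -0.083]), 'qvel': array([ 0.001,  0.   , -0.   , -0.001, -0.003, -0.002, -0.001]), 'tau': array([ 1.0000e-03, -5.9647e+01,  1.6080e+00, -2.8119e+01,  1.3000e-02,
        9.0000e-03, -0.0000e+00]), 'tcp_pos': array([0.305, 0.602, 0.23 ]), 'orientation': array([-7.300e-01, -3.055e+00,  3.000e-03]), 'contact_force': array([0.025, 0.043, 0.531]), 'moment': array([ 0.057,  0.015, -0.035]), 'grip_width': np.float64(0.086)} 0.0187
scene [[401.8   0.  316.7]
 [  0.  401.8 201.3]
 [  0.    0.    1. ]] [[ 0.4565 -0.8896  0.0161 -0.3098]
 [ 0.6598  0.3506  0.6646 -0.3509]
 [-0.5969 -0.2927  0.747  -0.6333]
 [ 0.      0.      0.      1.    ]] ['img', 'mtx', 'world_to_cam']
top [[419.2   0.  315.8]
 [  0.  419.2 197. ]
 [  0.    0.    1. ]] [[-0.0126 -0.9995  0.0304 -0.0814]
 [ 0.9997 -0.0119  0.0225 -0.485 ]
 [-0.0221  0.0307  0.9993 -0.932 ]
 [ 0.      0.      0.      1.    ]] ['img', 'mtx', 'world_to_cam']
```

View pics/scene0.png

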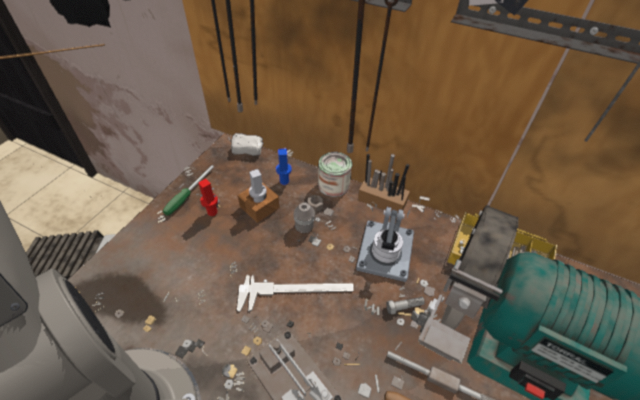

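View pics/top0.png

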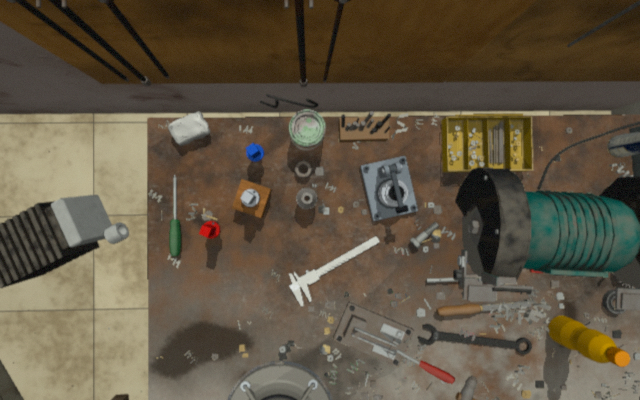

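The steel shaft stands in a wooden block at top (251,198). The red one at (209,230) and the blue one at (255,152) are look-alikes. The grey sockets at (305,198) are bare on the bench with no stand. The fixture is at (390,190).

```bash
cat > h.py <<'E'
import cv2, numpy as np
from bench import r
from scipy.spatial.transform import Rotation as R
def proj(f,P):
    P=np.atleast_2d(P); c=(f["world_to_cam"]@np.c_[P,np.ones(len(P))].T).T[:,:3]
    c=c*[1,-1,-1]; u=(f["mtx"]@c.T).T; return u[:,:2]/u[:,2:]
def ray(f,uv,z):
    M=f["world_to_cam"]; d=np.linalg.inv(f["mtx"])@[uv[0],uv[1],1]; d=d*[1,-1,-1]
    Rm=M[:3,:3]; o=-Rm.T@M[:3,3]; d=Rm.T@d; return o+d*(z-o[2])/d[2]
def tri(fs,uvs):
    A=[];b=[]
    for f,uv in zip(fs,uvs):
        o=ray(f,uv,0); q=ray(f,uv,0.3); d=(q-o)/np.linalg.norm(q-o); P=np.eye(3)-np.outer(d,d); A.append(P); b.append(P@o)
    return np.linalg.lstsq(np.vstack(A),np.hstack(b),rcond=None)[0]
def crop(f,c,w,h,s,name):
    x,y=c; i=f["img"][y-h//2:y+h//2,x-w//2:x+w//2,::-1]
    cv2.imwrite(f"pics/{name}.png",cv2.resize(i,None,fx=s,fy=s,interpolation=cv2.INTER_CUBIC))
E
python3 - <<'E'
from h import *
t=r.grab_frame("top"); s=r.grab_frame("scene")
a=[]
for f,c in((t,(252,198)),(t,(392,190)),(s,(258,195)),(s,(386,240))):
    x,y=c; i=f["img"][y-36:y+36,x-48:x+48,::-1]; a.append(cv2.resize(i,(400,300),interpolation=cv2.INTER_CUBIC))
cv2.imwrite("pics/c0.png",np.vstack([np.hstack(a[:2]),np.hstack(a[2:])]))
E
```

```text
(no output)
```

View pics/c0.png

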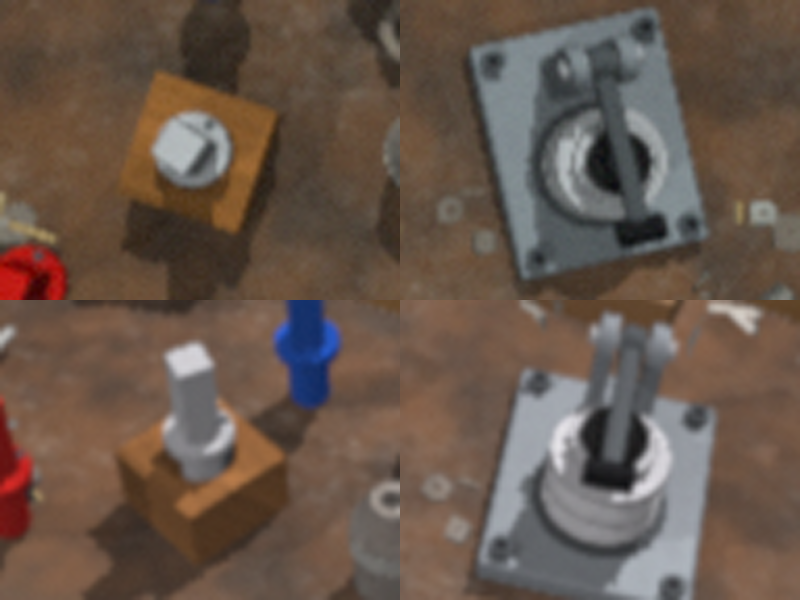

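```bash
cat >> h.py <<'E'
from scipy.optimize import least_squares
E
cat > fit.py <<'E'
from h import *
t=r.grab_frame("top"); s=r.grab_frame("scene")
o1=np.array([204,162]);o2=np.array([344,154]);o3=np.array([210,159]);o4=np.array([338,204]);k=4.1667
g=lambda o,x,y:(o+np.array([x,y])/k)
tp=[g(o2,70,47),g(o2,258,8),g(o2,307,240),g(o2,122,280)]
sp=[g(o4,124,70),g(o4,315,108),None,g(o4,78,277)]
for n,f,ps in(("t",t,tp),("s",s,sp)):
    print(n,[None if p is None else np.round(ray(f,p,0.015)*1000,1)[:2] for p in ps])
print("plate mid",np.mean([ray(t,p,0.015) for p in tp],0))
kn=tri([t,s],[g(o2,240,228),g(o4,210,172)]);print("knob",kn)
pv=tri([t,s],[g(o2,202,62),g(o4,232,35)]);print("pivot",pv)
print("hub top t",ray(t,g(o2,204,162),0.065))
print("hub s",ray(s,g(o4,210,148),0.065))
print("shaft top t",ray(t,g(o1,183,148),0.110), "s",ray(s,g(o3,190,357-300),0.110),'tri',tri([t,s],[g(o1,183,148),g(o3,190,57)]))
print("collar t",ray(t,g(o1,192,149),0.058),"pin",ray(t,g(o1,209,125),0.060))
st=[(158,72),(279,117),(236,236),(121,190)]
w=[ray(t,g(o1,*p),0.04) for p in st];print("stand",np.mean(w,0),[np.degrees(np.arctan2(*(w[i]-w[i-1])[1::-1])) for i in range(4)])
sq=[(178,121),(209,143),(190,175),(154,154)]
w=[ray(t,g(o1,*p),0.11) for p in sq];print("sq",np.mean(w,0),[np.degrees(np.arctan2(*(w[i]-w[i-1])[1::-1])) for i in range(4)])
E
python3 fit.py
```

```text
t [array([ 553.4, -188.5]), array([ 573.4, -290.2]), array([ 448.5, -314.4]), array([ 428.4, -214.5])]
s [array([ 552.9, -192.3]), array([ 576.2, -291.1]), None, array([ 423.1, -221.6])]
plate mid [ 0.50091236 -0.25188061  0.015     ]
knob [ 0.45682113 -0.26321485  0.08721006]
pivot [ 0.53879419 -0.24484216  0.08797354]
hub top t [ 0.48946334 -0.24877061  0.065     ]
hub s [ 0.48768629 -0.25745914  0.065     ]
shaft top t [0.48228344 0.05043017 0.11      ] s [0.48686636 0.04984834 0.11      ] tri [0.48299221 0.04866415 0.11390013]
collar t [0.48290982 0.05269068 0.058     ] pin [0.49487882 0.04378655 0.06      ]
stand [0.48084317 0.0515977  0.04      ] [np.float64(-17.816457423497614), np.float64(-111.11028484356738), np.float64(159.60215393056413), np.float64(67.40382531420383)]
sq [0.48216811 0.05054641 0.11      ] [np.float64(-36.44990773435041), np.float64(-126.10982191917539), np.float64(148.83629432893642), np.float64(58.97512580306723)]
```

```bash
cat > ov.py <<'E'
from h import *
def lines(b,yaw,a,key=None):
    c,s_=np.cos(yaw),np.sin(yaw); Rz=np.array([[c,-s_,0],[s_,c,0],[0,0,1]])
    L=[]
    th=np.linspace(0,2*np.pi,41)
    for rad,z in((.029,.065),(.013,.065),(.029,.019)): L.append(np.c_[rad*np.cos(th),rad*np.sin(th),0*th+z])
    x=.05; pv=np.array([.05,0,.081]); k=pv+.086*np.array([-np.cos(a),0,np.sin(a)])
    L.append(np.array([pv+[0,-.021,0],pv+[0,.021,0]])); L.append(np.array([k+[0,-.012,0],k+[0,.012,0]]));L.append(np.array([k,pv]))
    return [l@Rz.T+[b[0],b[1],0] for l in L]
def draw(f,L,c,w,h,k):
    x,y=c; i=np.ascontiguousarray(cv2.resize(f["img"][y-h//2:y+h//2,x-w//2:x+w//2,::-1],None,fx=k,fy=k,interpolation=cv2.INTER_CUBIC))
    for n,l in enumerate(L):
        p=((proj(f,l)-[x-w//2,y-h//2]+.5)*k).astype(int); cv2.polylines(i,[p.reshape(-1,1,2)],False,[(0,255,0),(0,255,255),(255,0,255),(255,255,0),(0,0,255),(255,100,0)][n%6],1)
    return i
E
python3 - <<'E'
from ov import *
t=r.grab_frame("top"); s=r.grab_frame("scene")
L=lines((.4895,-.254),np.radians(11.4),0.0)
cv2.imwrite("pics/ov1.png",np.hstack([draw(t,L,(392,190),60,84,6.6),draw(s,L,(386,242),60,84,6.6)]))
E
```

```text
(no output)
```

View pics/ov1.png

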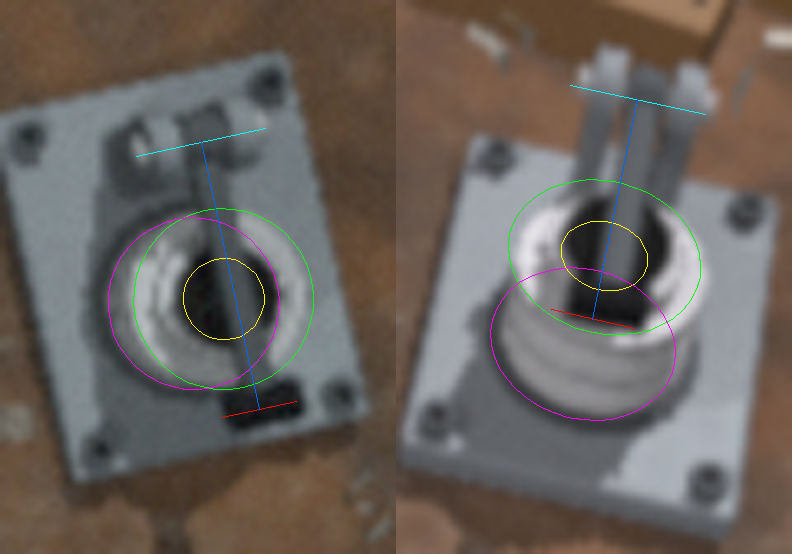

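```bash
cat >> h.py <<'E'
def rel(target, jaw_deg=None, src=None):
    o=r.get_obs(); p=o["tcp_pos"] if src is None else np.array(src); Q=R.from_rotvec(o["orientation"]).as_matrix()
    d=Q.T@(np.array(target)-p)*1000
    yaw=np.degrees(np.arctan2(Q[1,1],Q[0,1])); s=""
    if jaw_deg is not None: s=f"turn {-(jaw_deg-yaw):.1f} (mod 180)"
    print("shift",np.round(d,1),s,"jaw yaw",round(yaw,2),"tilt",np.round(Q[:,2],4))
E
python3 - <<'E'
from h import *
rel([.4555,-.263,.20],101.4)
rel([.4555,-.263,.12],101.4)
E
```

```text
shift [-525.2 -703.8   31.3] turn -38.3 (mod 180) jaw yaw 63.14 tilt [-1.e-04 -2.e-04 -1.e+00]
shift [-525.2 -703.8  111.3] turn -38.3 (mod 180) jaw yaw 63.14 tilt [-1.e-04 -2.e-04 -1.e+00]
```

Request:
send_rows(
  moves=[-46, -37, 1, 10, -92, -74, 2, 20, -138, -112, 4, 30, -184, -149, 6, 40, -230, -186, 8, 50, -276, -223, 10, 60, -322, -260, 11, 70, -369, -298, 11, 80],
  hand=0,
  newtons=20,
)

```text
clock: 1.4
tcp_pos: [0.5001, 0.168, 0.2206]
orientation: [-2.528, -1.865, -0.002]
contact_force: [1.0, 0.1, -0.8]
grip_width: 0.0856
```

```bash
python3 - <<'E'
from h import *
print(r.get_obs()["tcp_pos"],r.get_obs()["joints"])
rel([.4555,-.263,.14],-78.6)
E
```

```text
[0.50012168 0.16804983 0.22060987] [-0.82027664  0.25712027  0.45157761  1.94303913 -0.1354835   0.96963923
 -0.60440955]
shift [-425.1   84.5   80.3] turn 61.4 (mod 180) jaw yaw -17.16 tilt [ 7.e-04  7.e-04 -1.e+00]
```

Request:
send_rows(
  moves=[-53, 10, 0, 8, -106, 21, 0, 16, -160, 32, 0, 24, -213, 42, 5, 32, -266, 53, 15, 40, -320, 64, 35, 48, -373, 74, 55, 56, -425, 84, 75, 61.5],
)

```text
clock: 2.4
tcp_pos: [0.4568, -0.263, 0.1449]
orientation: [3.126, 0.314, 0.002]
contact_force: [-0.1, 0.2, -0.3]
grip_width: 0.0853
```

```bash
python3 - <<'E'
from h import *
o=r.get_obs();print(o["tcp_pos"],o["joints"])
rel([.4555,-.263,.068],-78.6)
t=r.grab_frame("top"); s=r.grab_frame("scene")
a=[cv2.resize(f["img"][y-40:y+40,x-40:x+40,::-1],(400,400),interpolation=cv2.INTER_CUBIC) for f,(x,y) in((t,(392,190)),(s,(386,230)))]
cv2.imwrite("pics/b1.png",np.hstack(a))
E
```

```text
[ 0.45676961 -0.262987    0.14491852] [-0.19564585  0.42823759  0.76412247  2.0285002  -0.39874437  0.83451591
 -0.57370797]
shift [-1.3 -0.3 76.9] turn 0.1 (mod 180) jaw yaw -78.52 tilt [ 1.e-03 -1.e-04 -1.e+00]
```

View pics/b1.png

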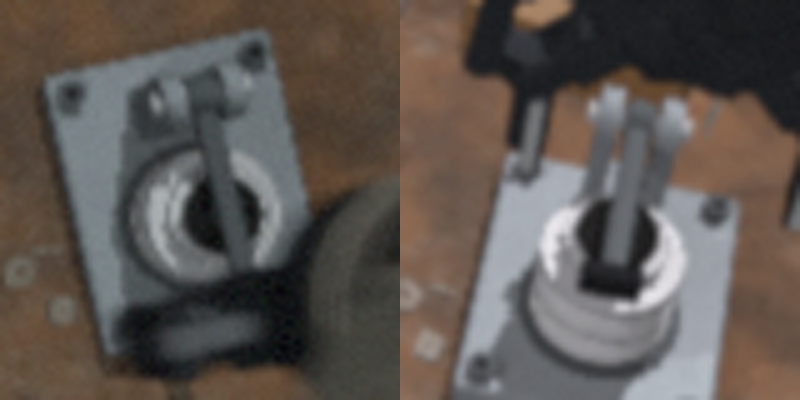

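```bash
python3 - <<'E'
from h import *
o=r.get_obs(); s=r.grab_frame("scene"); Q=R.from_rotvec(o["orientation"]).as_matrix()
P=[o["tcp_pos"]-Q[:,2]*.013+Q[:,1]*d for d in(-.05,0,.05)]
print(proj(s,P))
crop(s,(392,215),100,75,8,"b2")
E
```

```text
[[366.93057042 218.10269318]
 [394.79709424 224.44171831]
 [423.36167861 230.93953696]]
```

View pics/b2.png

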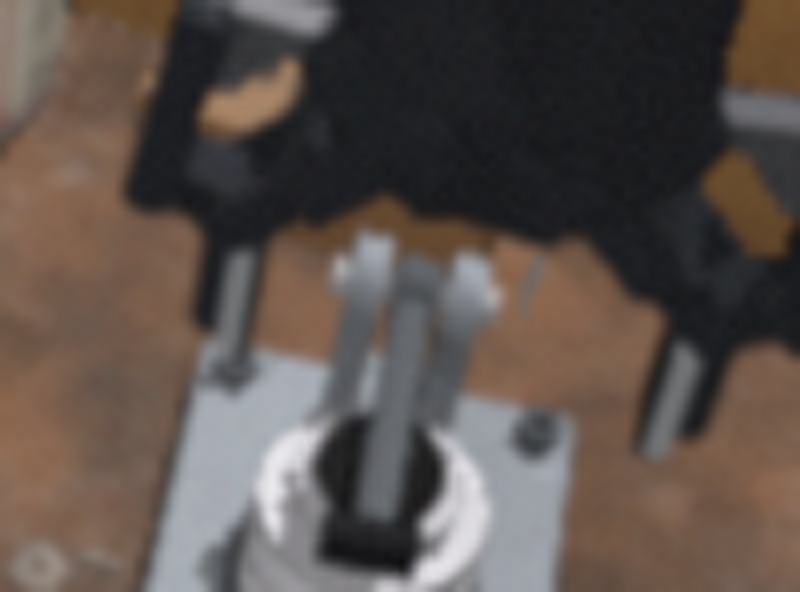

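```bash
python3 - <<'E'
from h import *
t=r.grab_frame("top")
for z in(.081,.087): print(ray(t,(401.6,208.7),z))
rel([.456,-.262,.068],-78.6)
E
```

```text
[ 0.45596334 -0.26278275  0.081     ]
[ 0.45601389 -0.26136372  0.087     ]
shift [ 0.2 -0.4 77. ] turn 0.1 (mod 180) jaw yaw -78.49 tilt [-1.e-03 -1.e-04 -1.e+00]
```

Request:
send_rows(
  moves=[0, 0, 27, 0, 0, 0, 54, 0, 0, 0, 70, 0, 0, 0, 78, 0, 0, 0, 78, 0],
)

```text
clock: 3.22
tcp_pos: [0.4569, -0.2612, 0.0674]
orientation: [-3.125, -0.32, -0.0]
contact_force: [-0.4, 0.4, 0.1]
grip_width: 0.0853
```

Request:
send_rows(
  moves=[0, 0, 0, 0, 0, 0, 0, 0, 0, 0, 0, 0, 0, 0, 0, 0, 0, 0, 0, 0, 0, 0, 0, 0],
  hand=1,
  newtons=20,
)

```text
clock: 3.98
tcp_pos: [0.4567, -0.2613, 0.0673]
orientation: [-3.125, -0.319, -0.0]
contact_force: [0.3, 0.2, -0.1]
grip_width: 0.023
```

```bash
python3 - <<'E'
from h import *
o=r.get_obs(); print({k:np.round(o[k],4) for k in("clock","tcp_pos","contact_force","moment","grip_width")})
t=r.grab_frame("top"); s=r.grab_frame("scene")
a=[cv2.resize(f["img"][y-40:y+40,x-40:x+40,::-1],(400,400),interpolation=cv2.INTER_CUBIC) for f,(x,y) in((t,(392,190)),(s,(386,230)))]
cv2.imwrite("pics/b3.png",np.hstack(a))
E
```

```text
{'clock': np.float64(3.975), 'tcp_pos': array([ 0.4567, -0.2613,  0.0673]), 'contact_force': array([ 0.2585,  0.1601, -0.0722]), 'moment': array([ 0.244 , -0.0755, -0.0418]), 'grip_width': np.float64(0.023)}
```

View pics/b3.png

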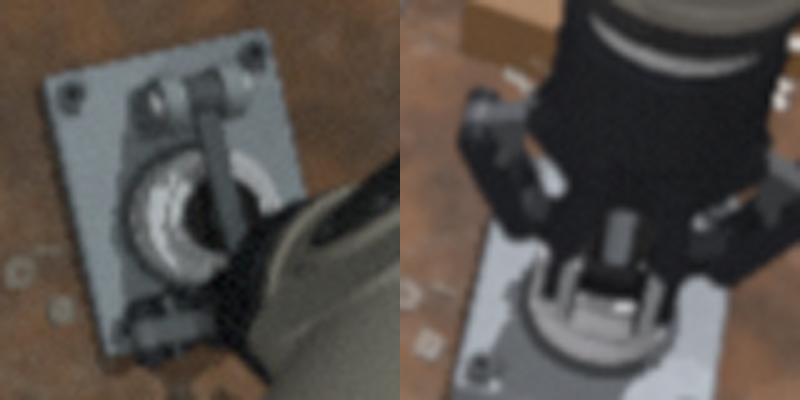

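Request:
send_rows(
  moves=[1, 0, -13, 0, 4, 0, -25, 0, 8.5, 0, -37.5, 0, 15, 0, -48.5, 0, 23, 0, -58.5, 0, 32.5, 0, -67.5, 0, 43, 0, -74.5, 0, 55, 0, -80, 0],
)

```text
clock: 5.08
tcp_pos: [0.51, -0.25, 0.1475]
orientation: [-3.124, -0.318, 0.003]
contact_force: [-2.5, 2.4, -2.8]
grip_width: 0.0232
```

Request:
send_rows(
  moves=[12, 0, -4, 0, 25, 0, -6, 0, 38, 0, -5.5, 0, 50.5, 0, -4, 0, 63, 0, 0, 0, 74.5, 0, 6, 0, 81.5, 0, 10.5, 0, 81.5, 0, 10.5, 0],
)

```text
clock: 6.08
tcp_pos: [0.5927, -0.2324, 0.1371]
orientation: [-3.124, -0.322, -0.003]
contact_force: [-0.1, 7.4, 2.5]
grip_width: 0.0234
```

Request:
send_rows(
  moves=[0, 0, 0, 0, 0, 0, 0, 0, 0, 0, 0, 0, 0, 0, 0, 0],
  hand=0,
)

```text
clock: 6.58
tcp_pos: [0.5903, -0.2343, 0.1369]
orientation: [3.125, 0.318, 0.0]
contact_force: [0.1, 0.1, -0.8]
grip_width: 0.0853
```

Request:
send_rows(
  moves=[0, 0, -40, 0, 0, 0, -90, 0, -60, 0, -110, 0, -70, -60, -110, 0, -70, -120, -110, 0, -70, -180, -110, 0],
)

```text
clock: 7.32
tcp_pos: [0.4848, -0.0704, 0.247]
orientation: [-3.125, -0.317, -0.002]
contact_force: [0.9, 1.0, 0.2]
grip_width: 0.0854
```

```bash
python3 - <<'E'
from h import *
o=r.get_obs(); print({k:np.round(o[k],4) for k in("clock","tcp_pos","contact_force","joints","grip_width")})
t=r.grab_frame("top"); s=r.grab_frame("scene")
a=[cv2.resize(f["img"][y-40:y+40,x-40:x+40,::-1],(400,400),interpolation=cv2.INTER_CUBIC) for f,(x,y) in((t,(392,185)),(s,(386,230)))]
cv2.imwrite("pics/b4.png",np.hstack(a))
cv2.imwrite("pics/b4t.png",t["img"][:,:,::-1])
E
```

```text
{'clock': np.float64(7.325), 'tcp_pos': array([ 0.4848, -0.0704,  0.247 ]), 'contact_force': array([0.8807, 0.9703, 0.2294]), 'joints': array([-0.7219,  0.1876,  0.8515,  2.0096, -0.167 ,  1.0131, -1.1591]), 'grip_width': np.float64(0.0854)}
```

View pics/b4.png

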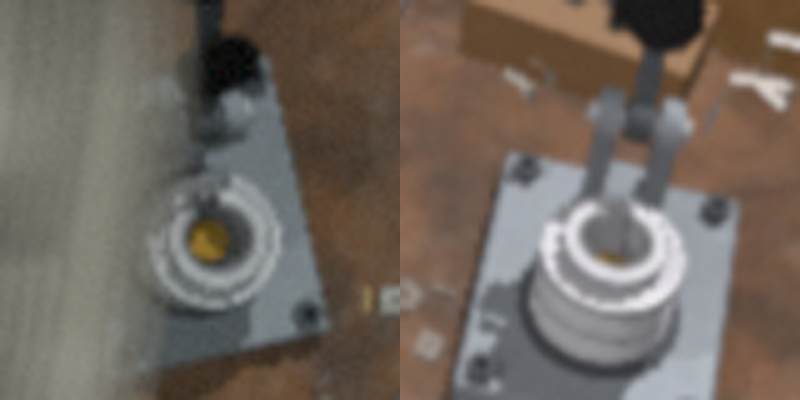

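View pics/b4t.png

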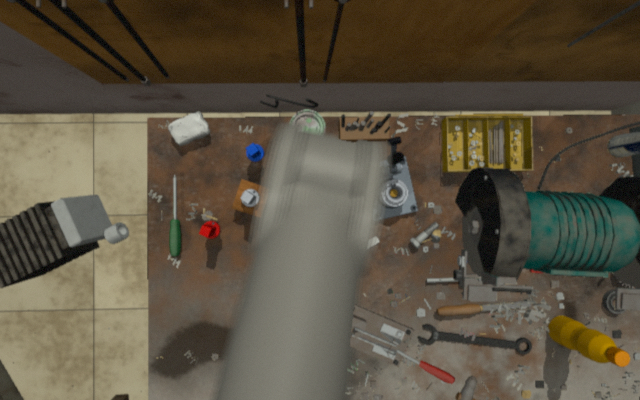

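Request:
send_rows(
  moves=[5, -25, 0, -9, 10, -50, 0, -18, 15, -75, 0, -27, 20, -100, 0, -36, 22, -119, 10, -43.5],
)

```text
clock: 8.05
tcp_pos: [0.4838, 0.0499, 0.2373]
orientation: [2.781, 1.461, 0.003]
contact_force: [0.1, -0.7, 0.3]
grip_width: 0.0853
```

```bash
python3 - <<'E'
from h import *
o=r.get_obs(); print({k:np.round(o[k],4) for k in("clock","tcp_pos","joints","grip_width")})
t=r.grab_frame("top"); s=r.grab_frame("scene")
a=[cv2.resize(f["img"][y-25:y+25,x-25:x+25,::-1],(400,400),interpolation=cv2.INTER_CUBIC) for f,(x,y) in((t,(392,190)),(s,(388,240)))]
cv2.imwrite("pics/b5.png",np.hstack(a))
cv2.imwrite("pics/b5t.png",np.vstack([s["img"][50:350,:,::-1],t["img"][50:300,:,::-1]]))
E
```

```text
{'clock': np.float64(8.05), 'tcp_pos': array([0.4838, 0.0499, 0.2373]), 'joints': array([-0.809 ,  0.1697,  0.6572,  2.0221, -0.1246,  0.9862, -0.6937]), 'grip_width': np.float64(0.0853)}
```

View pics/b5.png

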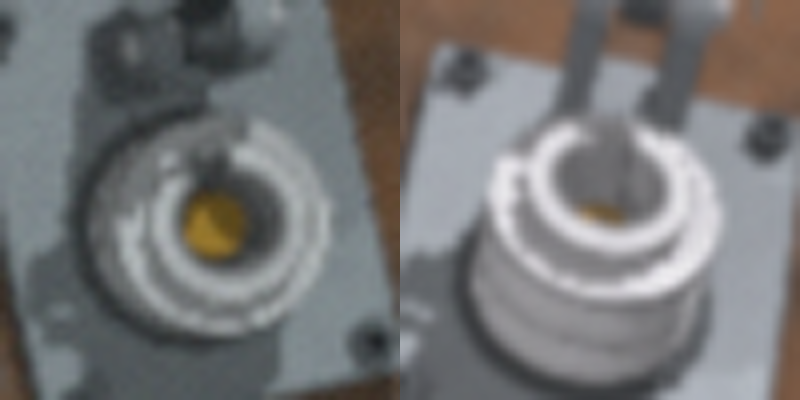

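View pics/b5t.png

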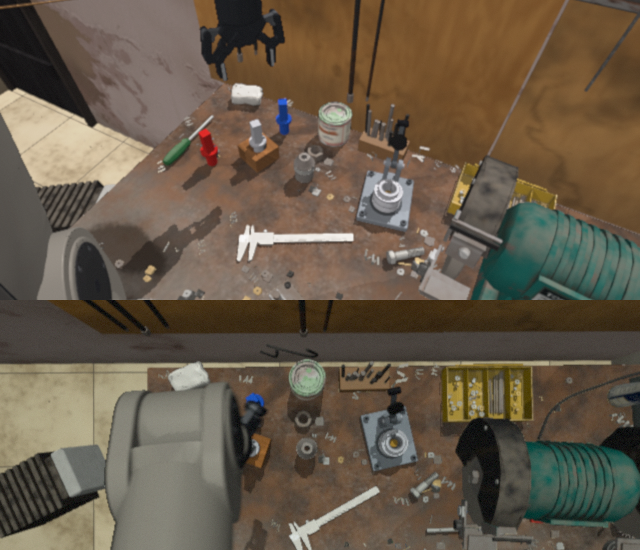

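```bash
cat >> ov.py <<'E'
def hub(b,z,yaw):
    th=np.linspace(0,2*np.pi,61); L=[]
    for rad in(.013,.029): L.append(np.c_[b[0]+rad*np.cos(th),b[1]+rad*np.sin(th),0*th+z])
    c,s_=np.cos(yaw),np.sin(yaw); k=np.array([[.0118,-.0055],[.019,-.0055],[.019,.0055],[.0118,.0055]])@np.array([[c,s_],[-s_,c]])
    L.append(np.c_[k+b,np.full(4,z)]); return L
E
python3 - <<'E'
from ov import *
t=r.grab_frame("top"); s=r.grab_frame("scene")
b=np.array([.4885,-.2545]); 
im=[draw(t,hub(b,.065,np.radians(y)),(392,190),50,50,8) for y in(11.4,20)]
im2=[draw(s,hub(b+[0,-.003],.065,np.radians(y)),(388,240),50,36,8) for y in(11.4,20)]
cv2.imwrite("pics/ov2.png",np.vstack([np.hstack(im),np.hstack(im2)])[:600])
E
```

```text
(no output)
```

View pics/ov2.png

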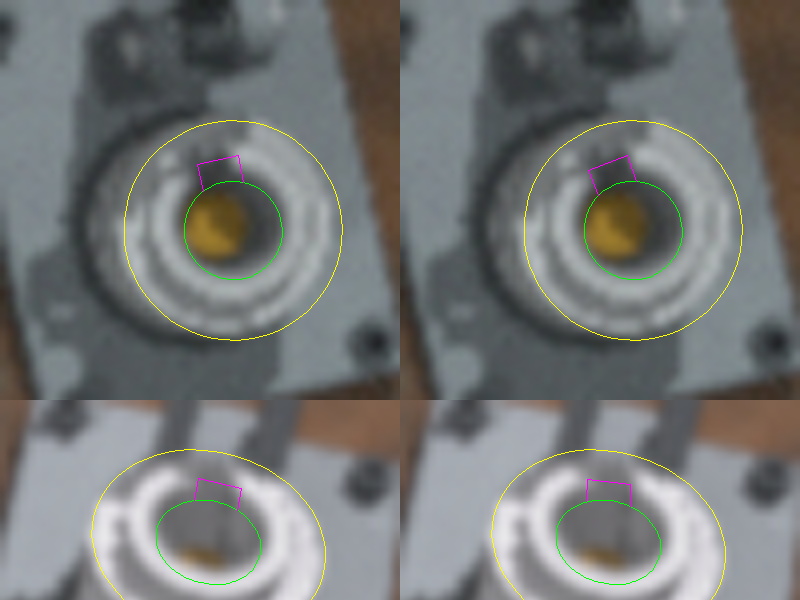

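```bash
cat > circ.py <<'E'
from h import *
from scipy.ndimage import map_coordinates,gaussian_filter
def prof(f,b,z,rs,th):
    g=gaussian_filter(f["img"].astype(float).mean(2),0.4)
    P=np.stack([b[0]+rs[:,None]*np.cos(th),b[1]+rs[:,None]*np.sin(th),np.full((len(rs),len(th)),z)],-1)
    uv=proj(f,P.reshape(-1,3)); return map_coordinates(g,[uv[:,1],uv[:,0]],order=3).reshape(len(rs),len(th))
E
python3 - <<'E'
from circ import *
t=r.grab_frame("top"); s=r.grab_frame("scene")
th=np.radians(np.arange(0,360,5))
rs=np.arange(.009,.034,.0005)
for n,f,b in(("t",t,(.4895,-.2535)),("s",s,(.4885,-.257))):
    im=prof(f,np.array(b),.065,rs,th)
    cv2.imwrite(f"pics/pol_{n}.png",cv2.resize(im.clip(0,255).astype(np.uint8),(720,400),interpolation=cv2.INTER_NEAREST))
a=[cv2.imread(f"pics/pol_{n}.png") for n in "ts"]; 
cv2.imwrite("pics/pol.png",cv2.resize(np.vstack(a),(720,600)))
E
```

```text
(no output)
```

View pics/pol.png

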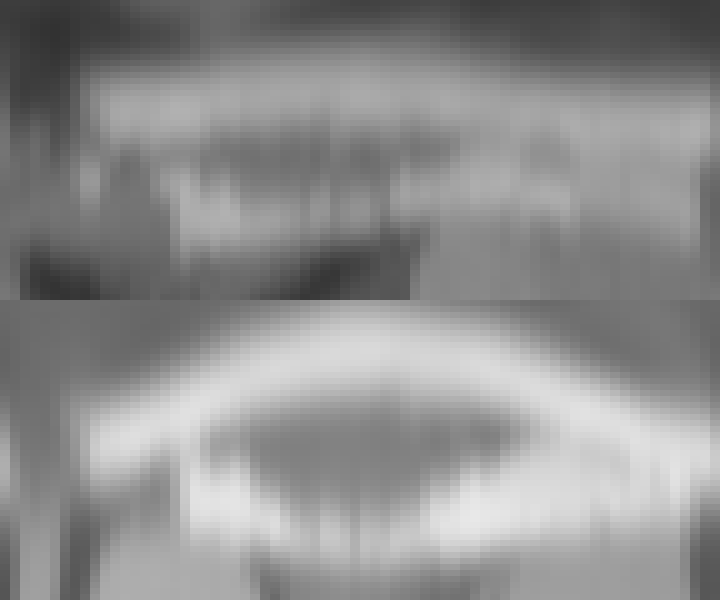

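```bash
python3 - <<'E'
from circ import *
fs={}
for n in("top","scene"):
    fr=[r.grab_frame(n) for _ in range(4)]; f=fr[0]; f["img"]=np.mean([g["img"] for g in fr],0); fs[n]=f
import pickle; pickle.dump(fs,open("hub.pkl","wb"))
rs=np.arange(.009,.034,.0005); th=np.radians(np.arange(60,340,5))
def edges(n,b,lo,hi,sgn):
    im=prof(fs[n],b,.065,rs,th); g=np.gradient(im,axis=0)*sgn
    m=(rs>=lo)&(rs<=hi); gg=np.where(m[:,None],g,0).clip(0)**2; w=gg.sum(0)
    return (gg*rs[:,None]).sum(0)/w, w
for n,b0 in(("top",(.4905,-.254)),("scene",(.4905,-.257))):
  for lo,hi,sg in((.010,.018,1),(.024,.033,-1)):
    b=np.array(b0)
    for _ in range(8):
        e,w=edges(n,b,lo,hi,sg)
        fun=lambda p:(e-(p[0]+p[1]*np.cos(th)+p[2]*np.sin(th)))*1000
        q=least_squares(fun,[.014,0,0],loss="soft_l1",f_scale=.5).x; b=b+q[1:]
    print(n,lo,np.round(b,4),"R",round(q[0],4),"res",np.round(np.std(fun(q)),2))
E
```

```text
top 0.01 [ 0.4913 -0.2535] R 0.0145 res 0.33
top 0.024 [ 0.49   -0.2516] R 0.0287 res 0.6
scene 0.01 [ 0.4935 -0.2562] R 0.0143 res 0.3
scene 0.024 [ 0.4859 -0.2576] R 0.0284 res 1.15
```

```bash
python3 - <<'E'
from circ import *
import pickle; fs=pickle.load(open("hub.pkl","rb"))
d=np.arange(-60,90,4); th=np.radians(d)
for n,b in(("top",(.4913,-.2535)),("scene",(.4935,-.2562))):
    for rr in(.0155,.017,.0185): 
        p=prof(fs[n],np.array(b),.065,np.array([rr-.0005,rr,rr+.0005]),th).mean(0); print(n,rr,[(int(a),int(v)) for a,v in zip(d,p)])
E
```

```text
top 0.0155 [(-60, 140), (-56, 140), (-52, 141), (-48, 142), (-44, 143), (-40, 145), (-36, 146), (-32, 147), (-28, 147), (-24, 149), (-20, 151), (-16, 152), (-12, 151), (-8, 142), (-4, 120), (0, 94), (4, 76), (8, 68), (12, 68), (16, 69), (20, 69), (24, 69), (28, 69), (32, 72), (36, 81), (40, 96), (44, 113), (48, 128), (52, 140), (56, 147), (60, 151), (64, 152), (68, 151), (72, 151), (76, 149), (80, 148), (84, 148), (88, 147)]
top 0.017 [(-60, 161), (-56, 160), (-52, 160), (-48, 162), (-44, 162), (-40, 163), (-36, 165), (-32, 165), (-28, 165), (-24, 168), (-20, 171), (-16, 171), (-12, 168), (-8, 158), (-4, 135), (0, 107), (4, 86), (8, 77), (12, 81), (16, 86), (20, 85), (24, 79), (28, 75), (32, 77), (36, 87), (40, 100), (44, 114), (48, 130), (52, 145), (56, 158), (60, 167), (64, 169), (68, 167), (72, 167), (76, 168), (80, 169), (84, 170), (88, 170)]
top 0.0185 [(-60, 169), (-56, 166), (-52, 165), (-48, 166), (-44, 166), (-40, 166), (-36, 168), (-32, 169), (-28, 169), (-24, 172), (-20, 174), (-16, 172), (-12, 166), (-8, 155), (-4, 137), (0, 116), (4, 98), (8, 91), (12, 95), (16, 101), (2
[... 816 characters left out ...]
4, 179), (0, 158), (4, 139), (8, 127), (12, 121), (16, 119), (20, 120), (24, 120), (28, 121), (32, 126), (36, 132), (40, 140), (44, 151), (48, 168), (52, 187), (56, 203), (60, 211), (64, 214), (68, 215), (72, 217), (76, 218), (80, 217), (84, 216), (88, 215)]
scene 0.0185 [(-60, 221), (-56, 222), (-52, 220), (-48, 217), (-44, 217), (-40, 220), (-36, 224), (-32, 225), (-28, 221), (-24, 213), (-20, 206), (-16, 205), (-12, 202), (-8, 192), (-4, 178), (0, 161), (4, 146), (8, 135), (12, 126), (16, 123), (20, 125), (24, 126), (28, 127), (32, 130), (36, 132), (40, 136), (44, 145), (48, 163), (52, 183), (56, 197), (60, 205), (64, 207), (68, 210), (72, 215), (76, 217), (80, 217), (84, 216), (88, 215)]
```

```bash
python3 - <<'E'
from h import *
rel([.4825,.0515,.0715],-35)
E
```

```text
shift [  1.7  -1.8 165.4] turn 0.1 (mod 180) jaw yaw -34.89 tilt [ 1.e-04  1.e-04 -1.e+00]
```

Request:
send_rows(
  moves=[1.5, -1.5, 45, 0, 1.5, -1.5, 90, 0, 1.5, -1.5, 120, 0, 1.5, -1.5, 145, 0, 1.5, -1.5, 160, 0, 1.5, -1.5, 165, 0, 1.5, -1.5, 165, 0],
)

```text
clock: 9.62
tcp_pos: [0.483, 0.0513, 0.0721]
orientation: [2.785, 1.454, 0.001]
contact_force: [0.5, -0.0, -0.4]
grip_width: 0.0853
```

```bash
python3 - <<'E'
from h import *
s=r.grab_frame("scene"); crop(s,(258,195),100,75,8,"g1"); o=r.get_obs();print(o["tcp_pos"])
print(proj(s,[o["tcp_pos"],o["tcp_pos"]+[0,0,.0187]])-[208,157.5])
E
```

```text
[0.48318763 0.05137227 0.07242728]
[[47.76259208 28.26211283]
 [46.9228626  22.26393434]]
```

View pics/g1.png

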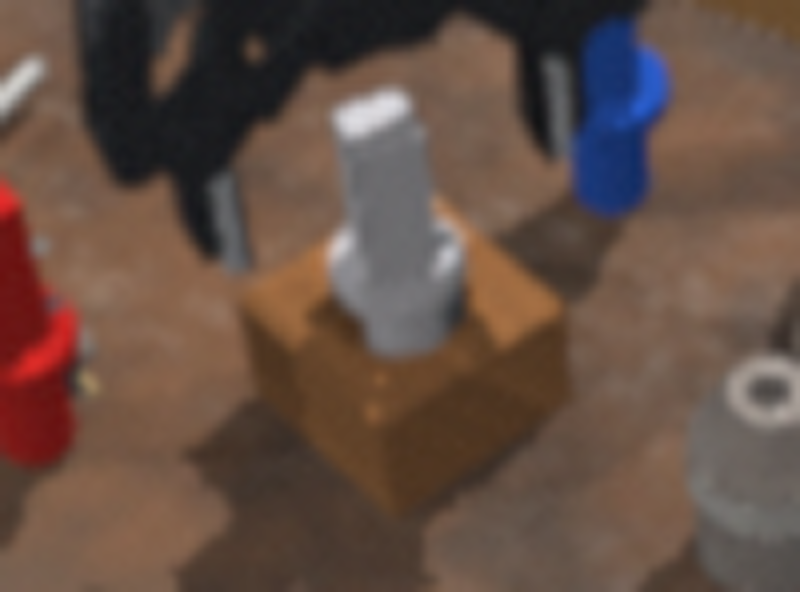

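Request:
send_rows(
  moves=[0, 0, 0, 0, 0, 0, 0, 0, 0, 0, 0, 0, 0, 0, 0, 0, 0, 0, 0, 0, 0, 0, 0, 0],
  hand=1,
  newtons=30,
)

```text
clock: 10.42
tcp_pos: [0.4828, 0.0514, 0.072]
orientation: [-2.785, -1.454, -0.0]
contact_force: [-1.2, 0.5, 4.0]
grip_width: 0.0192
```

Request:
send_rows(
  moves=[0, 0, 0, 0, 0, 0, 0, 0],
  newtons=80,
)

```text
clock: 10.68
tcp_pos: [0.4828, 0.0513, 0.0721]
orientation: [-2.785, -1.454, -0.001]
contact_force: [-0.6, -0.1, 5.7]
grip_width: 0.0192
```

```bash
python3 - <<'E'
from h import *
s=r.grab_frame("scene"); crop(s,(258,195),100,75,8,"g2"); o=r.get_obs();print({k:np.round(v,4) for k,v in o.items()}); rel(o["tcp_pos"])
E
```

```text
{'clock': np.float64(10.725), 'joints': array([-0.6593,  0.4468,  0.5257,  2.1591, -0.3807,  0.6241, -0.4718]), 'qvel': array([-0.0008,  0.0003, -0.0019,  0.0003, -0.0018, -0.0004,  0.0013]), 'tau': array([ 1.02000e-02, -3.90006e+01,  6.24480e+00, -1.62992e+01,
       -2.76000e-02, -4.01300e-01, -3.40000e-03]), 'tcp_pos': array([0.4828, 0.0514, 0.0721]), 'orientation': array([-2.7848e+00, -1.4538e+00, -6.0000e-04]), 'contact_force': array([-1.7092, -0.8849,  5.037 ]), 'moment': array([-0.0453,  0.3135, -0.0497]), 'grip_width': np.float64(0.0191)}
shift [0. 0. 0.]  jaw yaw -34.87 tilt [ 3.e-04  3.e-04 -1.e+00]
```

View pics/g2.png

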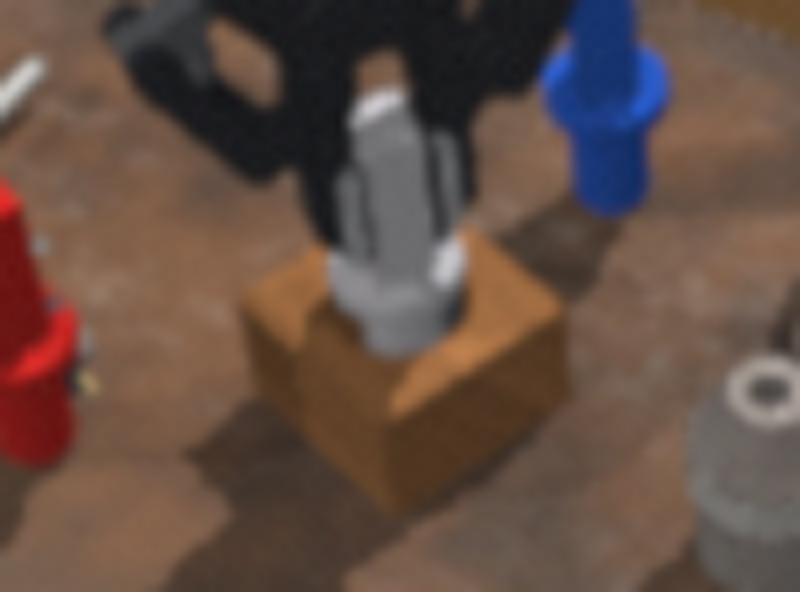

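Request:
send_rows(
  moves=[0, 0, -10, 0, 0, 0, -30, 0, 0, 0, -60, 0, 0, 0, -90, 0, 0, 0, -120, 0, 0, 0, -140, 0, 0, 0, -140, 0],
)

```text
clock: 11.6
tcp_pos: [0.4832, 0.0514, 0.2129]
orientation: [-2.785, -1.454, -0.004]
contact_force: [0.0, -0.1, -2.6]
grip_width: 0.0186
```

```bash
python3 - <<'E'
from h import *
o=r.get_obs();print({k:np.round(o[k],4) for k in("clock","tcp_pos","contact_force","moment","grip_width")}); rel([.4913,-.2535,.19],21.5)
s=r.grab_frame("scene"); u=proj(s,o["tcp_pos"]-[0,0,.03])[0].astype(int);print(u); crop(s,u,100,75,8,"g3")
P=[o["tcp_pos"]+[0,0,z-.062] for z in(0,.04,.048,.1)]
print((proj(s,P)-u+[50,37])*8)
E
```

```text
{'clock': np.float64(11.6), 'tcp_pos': array([0.4832, 0.0514, 0.2129]), 'contact_force': array([ 0.0087, -0.0588, -2.5873]), 'moment': array([-0.0468, -0.013 , -0.0029]), 'grip_width': np.float64(0.0186)}
shift [-245.7  180.9   22.5] turn -56.4 (mod 180) jaw yaw -34.86 tilt [ 0.0024  0.0014 -1.    ]
[250 147]
[[416.1700969  393.61968921]
 [399.32566454 273.34965088]
 [395.80350385 248.20125807]
 [371.53994528  74.95831004]]
```

View pics/g3.png

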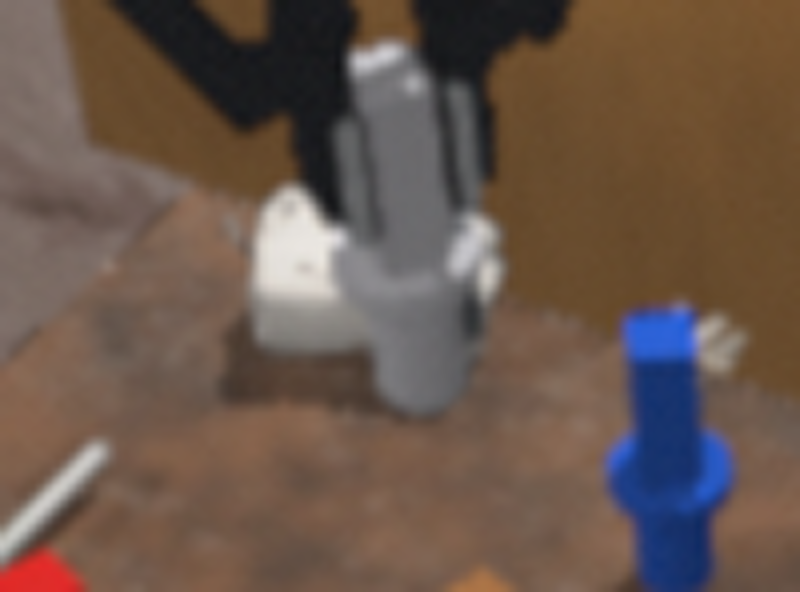

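Request:
send_rows(
  moves=[-36, 27, 0, -8, -72, 53, 0, -16, -108, 79, 0, -24, -144, 106, 0, -32, -180, 132, 2, -40, -214, 158, 5, -48, -246, 181, 10, -56.5, -246, 181, 10, -56.5],
)

```text
clock: 12.65
tcp_pos: [0.4883, -0.2577, 0.2001]
orientation: [-1.771, -2.593, 0.005]
contact_force: [0.2, 0.5, -2.7]
grip_width: 0.0192
```

```bash
python3 - <<'E'
from ov import *
o=r.get_obs();print({k:np.round(o[k],4) for k in("clock","tcp_pos","contact_force","joints","moment","grip_width")}); rel([.4915,-.2535,.19],21.5)
s=r.grab_frame("scene");t=r.grab_frame("top")
cv2.imwrite("pics/h1.png",np.hstack([cv2.resize(f["img"][y-50:y+50,x-50:x+50,::-1],(400,400),interpolation=cv2.INTER_CUBIC) for f,(x,y) in ((s,(386,205)),(t,(392,190)))]))
print((proj(s,[o["tcp_pos"]+[0,0,z-.062] for z in(0,.04,.048,.1)])-[336,155])*4)
E
```

```text
{'clock': np.float64(12.65), 'tcp_pos': array([ 0.4883, -0.2577,  0.2001]), 'contact_force': array([ 0.1959,  0.5167, -2.6526]), 'joints': array([-0.1035,  0.3485,  0.5956,  1.914 , -0.2343,  0.951 ,  0.9744]), 'moment': array([0.0039, 0.0183, 0.0469]), 'grip_width': np.float64(0.0192)}
shift [ 2.7  4.6 10.1] turn -0.2 (mod 180) jaw yaw 21.34 tilt [-0.0032 -0.0013 -1.    ]
[[233.98570218 243.91411003]
 [248.42431695 186.71465416]
 [251.45783012 174.69720614]
 [272.49200976  91.36901653]]
```

View pics/h1.png

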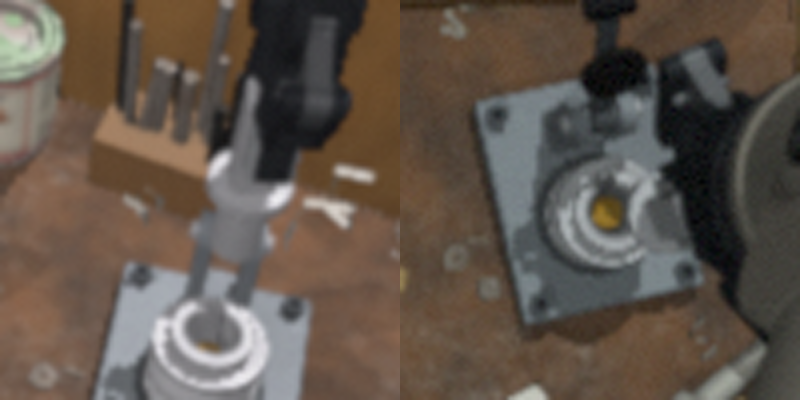

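Request:
send_rows(
  moves=[2.5, 4.5, 20, 0, 2.5, 4.5, 45, 0, 2.5, 4.5, 62, 0, 2.5, 4.5, 66, 0, 2.5, 4.5, 66, 0],
)

```text
clock: 13.38
tcp_pos: [0.494, -0.2499, 0.1359]
orientation: [1.765, 2.599, -0.0]
contact_force: [-0.5, 0.6, -1.9]
grip_width: 0.0194
```

```bash
python3 - <<'E'
from ov import *
o=r.get_obs();print({k:np.round(o[k],4) for k in("clock","tcp_pos","contact_force","moment","grip_width")}); rel([.4915,-.2535,.132],21.5)
s=r.grab_frame("scene");t=r.grab_frame("top")
cv2.imwrite("pics/h2.png",np.hstack([cv2.resize(f["img"][y-30:y+30,x-30:x+30,::-1],(400,400),interpolation=cv2.INTER_CUBIC) for f,(x,y) in ((s,(386,230)),(t,(392,190)))]))
print((proj(s,[o["tcp_pos"]+[0,0,z-.062] for z in(0,.04,.048,.1)])-[356,200]+.5)*6.667)
E
```

```text
{'clock': np.float64(13.375), 'tcp_pos': array([ 0.494 , -0.2499,  0.1359]), 'contact_force': array([-0.4674,  0.5857, -1.874 ]), 'moment': array([-0.0953,  0.042 ,  0.0093]), 'grip_width': np.float64(0.0194)}
shift [-2.5 -3.6  3.9] turn 0.1 (mod 180) jaw yaw 21.65 tilt [-0. -0. -1.]
[[207.1736458  224.35506328]
 [227.51256044 140.10399286]
 [231.77129038 122.46280784]
 [261.16433098   0.70630426]]
```

View pics/h2.png

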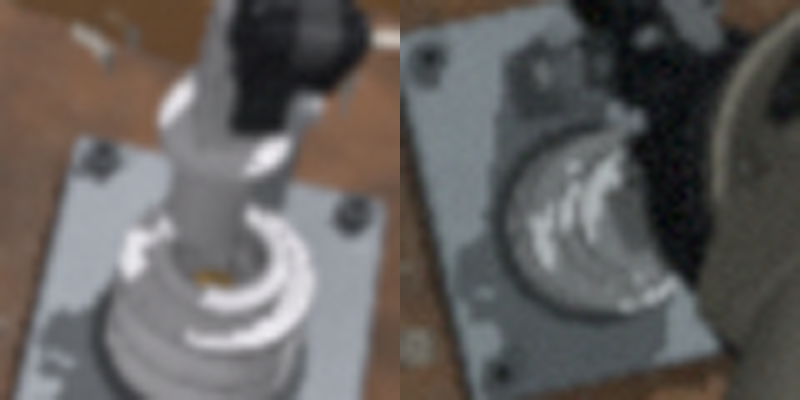

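Request:
send_rows(
  moves=[-2.5, -3.5, 0, 0, -2.5, -3.5, 0, 0, -2.5, -3.5, 2, 0, -2.5, -3.5, 2, 0],
)

```text
clock: 13.98
tcp_pos: [0.4913, -0.2535, 0.1336]
orientation: [-1.765, -2.599, 0.0]
contact_force: [-0.6, 0.7, -2.6]
grip_width: 0.0188
```

```bash
python3 - <<'E'
from ov import *
o=r.get_obs();print({k:np.round(o[k],4) for k in("clock","tcp_pos","contact_force","moment","grip_width")}); rel([.4915,-.2535,.132],21.5)
s=r.grab_frame("scene")
p=o["tcp_pos"]-[0,0,.062]; th=np.linspace(0,2*np.pi,41)
C=lambda c,rad:np.c_[c[0]+rad*np.cos(th),c[1]+rad*np.sin(th),0*th+c[2]]
sh=s.copy(); M=s["mtx"].copy(); M[0,2]+=1.5; M[1,2]+=.5; sh["mtx"]=M
L=[C(p,.012),C([.4915,-.2535,.065],.0145)]
cv2.imwrite("pics/h3.png",np.hstack([draw(sh,[],(386,235),50,60,8),draw(sh,L,(386,235),50,60,8)]))
E
```

```text
{'clock': np.float64(13.975), 'tcp_pos': array([ 0.4913, -0.2535,  0.1336]), 'contact_force': array([-0.5581,  0.7227, -2.5523]), 'moment': array([ 0.0276, -0.021 ,  0.0065]), 'grip_width': np.float64(0.0188)}
shift [-0.1  0.1  1.6] turn 0.1 (mod 180) jaw yaw 21.64 tilt [-3.e-04  2.e-04 -1.e+00]
```

View pics/h3.png

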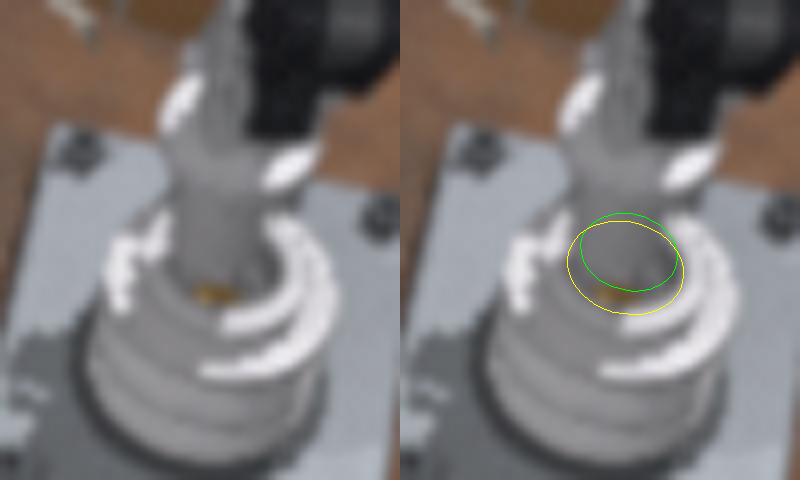

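```bash
python3 - <<'E'
from ov import *
fr=[r.grab_frame("scene")["img"].astype(float) for _ in range(4)]; g=np.mean(fr,0)
for v in range(226,244,1): print(v,g[v,376:406].mean(1).astype(int))
np.save("h3.npy",g)
i=g[205:255,361:411,::-1]; i=np.clip((i-40)*1.6,0,255).astype(np.uint8)
cv2.imwrite("pics/h4.png",cv2.resize(i,(600,600),interpolation=cv2.INTER_CUBIC))
s=r.grab_frame("scene");print(proj(s,[[.4913,-.2535,z] for z in(.0716,.08,.09,.1)]))
E
```

```text
226 [173 173 173 172 171 163 135 124 130 134 136 139 138 138 139 138 137 144
 181 226 235 229 203 156 116 104 104 105 105 104]
227 [173 173 172 172 171 163 130 117 124 128 132 135 136 137 138 137 136 153
 198 219 214 185 148 126 124 125 121 117 113 110]
228 [173 173 173 172 168 151 117 109 118 122 125 126 130 133 134 132 130 139
 164 165 148 125 118 135 148 151 145 139 133 129]
229 [174 173 172 168 153 129 109 109 115 119 119 121 125 125 121 119 117 116
 120 114 103  95 111 142 155 157 156 155 154 152]
230 [174 170 163 156 136 129 118 114 115 118 116 120 124 119 114 113 110 106
 104 102  99  96 116 145 156 158 158 159 158 153]
231 [171 162 145 141 143 158 133 116 116 118 119 120 119 113 111 109 105 103
 113 123 133 124 135 151 156 157 158 159 158 147]
232 [164 149 135 139 170 191 150 118 117 120 121 120 118 115 112 108 104 110
 141 166 187 178 166 160 156 156 157 158 155 138]
233 [162 147 137 156 198 196 145 117 116 119 120 119 118 115 112 108 104 116
 161 194 213 217 198 174 159 155 155 156 152 131]
234 [190 179 166 185 212 194 143 117 116 119 119 119 117 114 111 106 102 110
 147 18
[... 602 characters left out ...]
1 113 110  98 100 108 102
  87  94 145 195 207 197 210 212 182 161 157 157]
240 [211 171 135 126 133 131 117 103 100 100  98  96  97  98  91  96 102 105
  96 113 165 207 211 197 208 213 197 169 158 157]
241 [199 155 131 124 130 135 129 114 101  96  96  86  82  83  86  95 101 111
 118 151 197 220 214 204 212 217 209 177 158 158]
242 [215 166 135 126 127 134 136 128 118 112 111  94  83  85  97 112 123 141
 164 195 218 218 202 208 215 218 210 178 159 158]
243 [198 160 135 131 128 128 133 135 134 127 120 108 103 121 142 158 173 191
 205 218 216 198 190 208 216 217 204 174 158 158]
[[387.65631441 235.49297025]
 [388.28718678 232.93369057]
 [389.05137485 229.83358492]
 [389.83024585 226.67391454]]
```

View pics/h4.png

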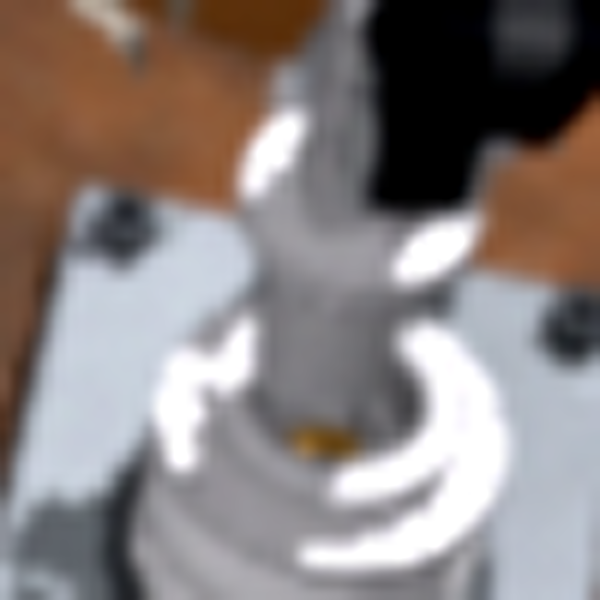

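```bash
python3 - <<'E'
from ov import *
s=r.grab_frame("scene");print(proj(s,[[.4935,-.2562,.065],[.4915,-.2535,.065],[.4915,-.2635,.065],[.5015,-.2535,.065]]))
M=dict(s); M["img"]=np.load("h3.npy").clip(0,255).astype(np.uint8)
th=np.linspace(0,2*np.pi,41)
C=lambda c,rad:np.c_[c[0]+rad*np.cos(th),c[1]+rad*np.sin(th),0*th+c[2]]
L=[C([.4913,-.2535,.0716],.012),C([.4935,-.2562,.065],.0145),C([.4935,-.2562,.065],.013)]
cv2.imwrite("pics/h5.png",draw(M,L,(386,233),50,50,12))
E
```

```text
[[388.8234431  237.1999961 ]
 [387.20270376 237.40445549]
 [391.92346097 239.2956384 ]
 [388.94769456 233.8641307 ]]
```

View pics/h5.png

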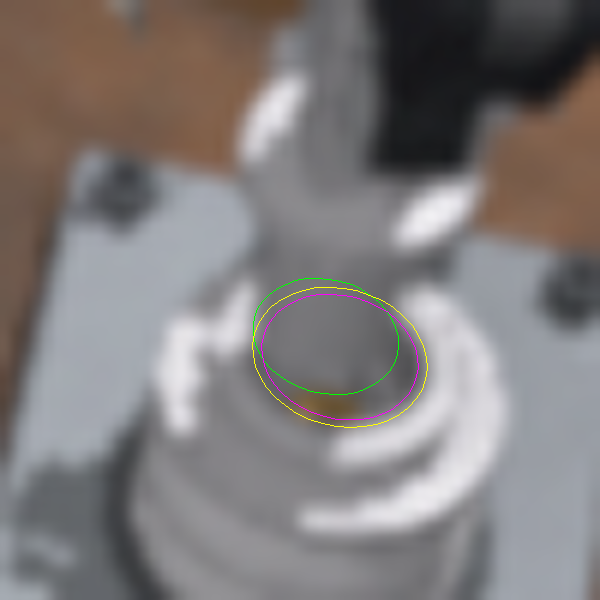

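```bash
python3 - <<'E'
from h import *
rel([.4925,-.255,.132],21.5)
E
```

```text
shift [-1.7  0.4  1.8] turn 0.1 (mod 180) jaw yaw 21.64 tilt [ 1.e-04 -0.e+00 -1.e+00]
```

Request:
send_rows(
  moves=[-1.7, 0.5, 2, 0, -1.7, 0.5, 5, 0, -1.7, 0.5, 8, 0, -1.7, 0.5, 11, 0, -1.7, 0.5, 11, 0],
)

```text
clock: 14.95
tcp_pos: [0.493, -0.2559, 0.1228]
orientation: [1.765, 2.597, -0.001]
contact_force: [1.7, -3.5, -4.0]
grip_width: 0.0188
```

```bash
cat > st.py <<'E'
from ov import *
o=r.get_obs();print({k:np.round(o[k],4) for k in("clock","tcp_pos","contact_force","moment","grip_width")})
Q=R.from_rotvec(o["orientation"]).as_matrix();print("force in tool",np.round(Q.T@o["contact_force"],2),"mom tool",np.round(Q.T@o["moment"],3));rel(o["tcp_pos"])
E
python3 st.py
```

```text
{'clock': np.float64(14.95), 'tcp_pos': array([ 0.493 , -0.2559,  0.1228]), 'contact_force': array([ 1.74  , -3.5345, -4.0221]), 'moment': array([-0.8727, -0.4746,  0.0184]), 'grip_width': np.float64(0.0188)}
force in tool [-3.92  0.31  4.03] mom tool [-0.12  -0.986 -0.019]
shift [0. 0. 0.]  jaw yaw 21.61 tilt [ 0.0011 -0.0014 -1.    ]
```

Request:
send_rows(
  moves=[-1.5, 0, 0, 0, -1.5, 0, 2, 0, -1.5, 0, 2, 0],
)

```text
clock: 15.32
tcp_pos: [0.4931, -0.2564, 0.1207]
orientation: [-1.765, -2.599, -0.0]
contact_force: [0.2, -1.2, -2.2]
grip_width: 0.0191
```

```bash
python3 st.py
```

```text
{'clock': np.float64(15.325), 'tcp_pos': array([ 0.4931, -0.2564,  0.1207]), 'contact_force': array([ 0.1822, -1.2424, -2.1524]), 'moment': array([-0.4236, -0.2646,  0.0499]), 'grip_width': np.float64(0.0191)}
force in tool [-1.22 -0.29  2.15] mom tool [-0.09  -0.491 -0.05 ]
shift [0. 0. 0.]  jaw yaw 21.64 tilt [-1.e-04  1.e-04 -1.e+00]
```

Request:
send_rows(
  moves=[-0.7, -0.2, 3, 0, -0.7, -0.2, 6, 0, -0.7, -0.2, 9, 0, -0.7, -0.2, 11, 0, -0.7, -0.2, 11, 0],
)

```text
clock: 15.95
tcp_pos: [0.493, -0.2572, 0.1096]
orientation: [-1.765, -2.599, 0.0]
contact_force: [-0.0, -0.8, -2.8]
grip_width: 0.0188
```

```bash
python3 st.py
```

```text
{'clock': np.float64(15.95), 'tcp_pos': array([ 0.493 , -0.2572,  0.1096]), 'contact_force': array([-0.0349, -0.7918, -2.7749]), 'moment': array([-0.2575, -0.0616,  0.0096]), 'grip_width': np.float64(0.0188)}
force in tool [-0.72 -0.32  2.77] mom tool [ 0.038 -0.262 -0.009]
shift [0. 0. 0.]  jaw yaw 21.63 tilt [-4.e-04 -1.e-04 -1.e+00]
```

Request:
send_rows(
  moves=[-0.4, -0.2, 4, 0, -0.4, -0.2, 8, 0, -0.4, -0.2, 12, 0, -0.4, -0.2, 15, 0, -0.4, -0.2, 15, 0],
)

```text
clock: 16.58
tcp_pos: [0.4934, -0.2576, 0.095]
orientation: [1.765, 2.599, 0.001]
contact_force: [-1.8, 1.0, 6.6]
grip_width: 0.0191
```

```bash
python3 st.py; python3 - <<'E'
from ov import *
s=r.grab_frame("scene"); crop(s,(388,225),70,60,8,"k1")
E
```

```text
{'clock': np.float64(16.575), 'tcp_pos': array([ 0.4934, -0.2576,  0.095 ]), 'contact_force': array([-1.7945,  1.038 ,  6.5939]), 'moment': array([0.3468, 0.4044, 0.0239]), 'grip_width': np.float64(0.0191)}
force in tool [ 1.63 -1.28 -6.59] mom tool [ 0.248  0.471 -0.024]
shift [0. 0. 0.]  jaw yaw 21.64 tilt [ 4.e-04  3.e-04 -1.e+00]
```

View pics/k1.png

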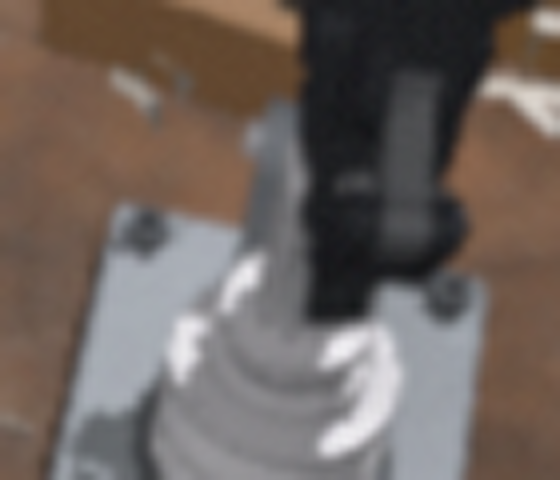

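Request:
send_rows(
  moves=[0.4, -0.3, 3, 0, 0.4, -0.3, 6, 0, 0.4, -0.3, 8, 0, 0.4, -0.3, 9, 0, 0.4, -0.3, 9, 0],
  newtons=110,
)

```text
clock: 17.25
tcp_pos: [0.4934, -0.2576, 0.0872]
orientation: [1.765, 2.598, 0.002]
contact_force: [-2.5, 2.5, 16.3]
grip_width: 0.0187
```

```bash
python3 st.py
```

```text
{'clock': np.float64(17.25), 'tcp_pos': array([ 0.4934, -0.2576,  0.0872]), 'contact_force': array([-2.5492,  2.5082, 16.3268]), 'moment': array([0.5647, 0.8954, 0.0119]), 'grip_width': np.float64(0.0187)}
force in tool [  3.27  -1.42 -16.33] mom tool [ 0.624  0.855 -0.011]
shift [0. 0. 0.]  jaw yaw 21.63 tilt [ 1.7e-03  5.0e-04 -1.0e+00]
```

Request:
send_rows(
  moves=[0.6, -0.3, 1.5, 0, 0.6, -0.3, 3, 0, 0.6, -0.3, 3, 0],
)

```text
clock: 17.62
tcp_pos: [0.4935, -0.2576, 0.087]
orientation: [1.764, 2.597, 0.005]
contact_force: [-10.6, 7.4, 44.4]
grip_width: 0.0185
```

```bash
python3 st.py; python3 - <<'E'
from ov import *
s=r.grab_frame("scene"); crop(s,(388,225),70,60,8,"k2")
E
```

```text
{'clock': np.float64(17.625), 'tcp_pos': array([ 0.4935, -0.2576,  0.087 ]), 'contact_force': array([-10.5644,   7.3515,  44.3701]), 'moment': array([1.4513, 2.859 , 0.0116]), 'grip_width': np.float64(0.0185)}
force in tool [ 10.73  -6.94 -44.4 ] mom tool [ 2.124e+00  2.402e+00 -2.000e-03]
shift [0. 0. 0.]  jaw yaw 21.61 tilt [ 0.0036  0.0015 -1.    ]
```

View pics/k2.png

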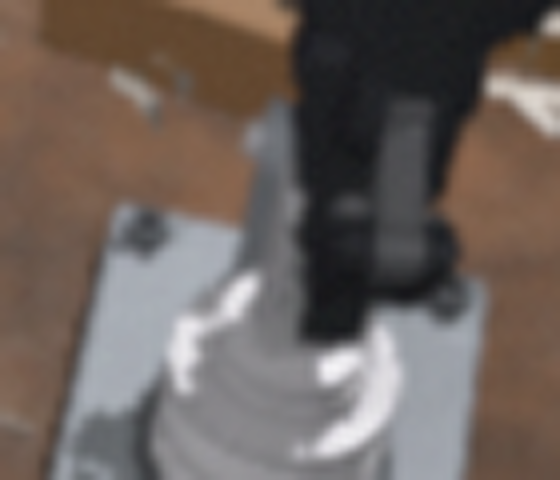

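Request:
send_rows(
  moves=[0.3, -0.3, -1.5, 0, 0.3, -0.3, -1.5, 0, 0.3, -0.3, -1.5, 0, 0.3, -0.3, -1.5, 0],
)

```text
clock: 18.18
tcp_pos: [0.4934, -0.2575, 0.0871]
orientation: [1.764, 2.596, 0.003]
contact_force: [-4.6, 3.0, 27.5]
grip_width: 0.0184
```

```bash
python3 st.py; python3 - <<'E'
from ov import *
s=r.grab_frame("scene");t=r.grab_frame("top")
cv2.imwrite("pics/k3.png",np.hstack([cv2.resize(f["img"][y-40:y+40,x-40:x+40,::-1],(400,400),interpolation=cv2.INTER_CUBIC) for f,(x,y) in ((s,(386,215)),(t,(392,180)))]))
E
```

```text
{'clock': np.float64(18.175), 'tcp_pos': array([ 0.4934, -0.2575,  0.0871]), 'contact_force': array([-4.6442,  3.0413, 27.45  ]), 'moment': array([ 0.8265,  1.4875, -0.0111]), 'grip_width': np.float64(0.0184)}
force in tool [  4.5   -3.1  -27.47] mom tool [1.078 1.316 0.014]
shift [0. 0. 0.]  jaw yaw 21.62 tilt [ 0.0038  0.     -1.    ]
```

View pics/k3.png

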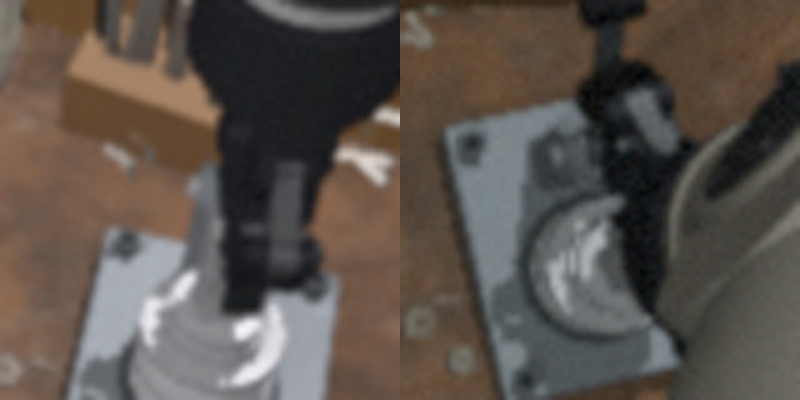

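```bash
python3 - <<'E'
from bench import r
print(r.hand_in()); o=r.get_obs(); print(o["clock"],o["tcp_pos"],o["contact_force"])
E
```

```text
the job is handed in; nothing more can be done
None
the job is handed in; nothing more can be done
```

The shaft is home on the hub and I handed the job in still gripping and pressing it, at about 18 s of the 58 s allowed. The hand-in gives no verdict.

- **Lever:** I gripped its knob and swung it back to about 2.2 rad. The last pictures show it still leaning back, clear of the bore.
- **Shaft:** I took the plain steel one from the wooden stand by its squared end and left the red and blue ones alone. I turned it about 56° so the key faced the keyway, which I measured at about 21.5°. The key went in without catching.
- **Home check:** The tool stopped hard at TCP z = 0.087 m, which is the height expected with the collar on the hub. When I pushed further, the force rose to 44 N but the tool did not move down. I then eased off to about 27 N, well above the roughly 9 N the spring needs, with the grip set to 110 N.
- **What disagreed:**
  - The two cameras placed the bore about 3 mm apart. I split the difference and corrected by feel; the shaft settled within about 1.5 mm of the scene camera's estimate.
  - A sideways force of about 5 N remained on the tool at the end.
  - The gripper hid part of the collar in both views, so the seating rests mainly on the height and force readings.

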